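# Sort the mate set into its bamboo trays

### The job

Put the washed mate things away: lay both steel bombillas flat and side by side, lengthwise on the floor of the long tray, stand the two orange gourds upright in the two-bay tray, one in each bay, and stand the glass canister upright in the round tray. Keep the gourds and the canister upright on the way and set them down gently rather than dropping them. Leave the white cup and the blue sugar jar where they are.

Things in the scene. Friction and masses are not known exactly. Their poses are not given: they have to be found in the camera images.
- large_gourd: The larger of two open egg-shaped cups of plain orange ceramic, standing upright, 70 mm tall, about 190 g. Outer diameter 48 mm at the foot, 60 mm at the belly (nearly straight sides from 24 to 45 mm up), 46 mm at the rim; wall 5 mm. Origin: centre of the underside; z up.
- small_gourd: The smaller orange ceramic cup of the same form, standing upright, 56 mm tall, about 120 g. Outer diameter 38 mm at the foot, 50 mm at the belly (nearly straight sides from 18 to 36 mm up), 38 mm at the rim; wall 4.5 mm. Origin: centre of the underside; z up.
- canister: Closed green-glass canister with a steel band and a flat cork lid that does not come off: an upright cylinder, 54 mm in diameter, 70 mm tall, about 220 g. Origin: centre of the underside; z up.
- long_bombilla: The longer of two steel mate straws, lying flat: 160 mm long, a straight round tube 10 mm in diameter with a flattened slotted filter 32 mm long, 18 mm wide and 10 mm thick at its +x end and a brass mouthpiece at its -x end; a brass ring near the middle; about 45 g. Origin: on the tube's axis at mid length (5 mm above what it lies on); x runs along the tube.
- short_bombilla: The shorter steel mate straw, lying flat: 125 mm long, otherwise like the long one (tube 10 mm in diameter, slotted filter 32 x 18 x 10 mm at its +x end, brass mouthpiece at -x, no ring in the middle); about 45 g. Origin: on the tube's axis at mid length (5 mm above what it lies on); x runs along the tube.
- long_tray: Long rectangular open tray, undivided, 118 mm (along its x) by 196 mm (along its y) outside, 18 mm tall; walls and floor 6 mm thick, so inside 106 x 184 mm, 12 mm deep. Origin: centre of the underside (floor surface at z = 6 mm). Bamboo, fixed. May be the left, middle or right tray.
- two_bay_tray: Rectangular open tray with one divider across its middle, 92 mm (along its x) by 164 mm (along its y) outside, 20 mm tall; walls, divider and floor 6 mm thick. The two bays, each 80 mm (x) by 73 mm (y) inside and 14 mm deep, are centred at y = +39.5 mm and y = -39.5 mm. Origin: centre of the underside (floor surface at z = 6 mm). Bamboo, fixed. May be the left, middle or right tray.
- round_tray: Round open tray, 94 mm in diameter and 18 mm tall outside; wall and floor 6 mm thick, so 82 mm inside and 12 mm deep. Origin: centre of the underside (floor surface at z = 6 mm). Bamboo, fixed. May be the left, middle or right tray.
- white_cup: Bystander, not to be moved: loose white ceramic cup without a handle, 66 mm across the rim, 58 mm tall, standing among the things to sort. Origin: centre of the underside.
- sugar_jar: Bystander, not to be moved: loose blue ceramic jar with a small steel knob, 54 mm in diameter, 69 mm tall, between the left and middle trays, towards the back. Origin: centre of the underside. All else is fixed and stands round the counter's edges, over 0.74 m ahead or 0.53 m to the side, up to 0.21 m tall.
Mind the look-alikes: they are no part of the job. What is shaped like the large_gourd but purple or turquoise is not meant. Leave any purple look-alike of the long_bombilla alone.

How it is judged:
At the end, for the whole second after the job is handed in: Bombillas level (0.07 rad), lengthwise within 0.35 rad on the long tray's floor, not on each other; one gourd in each bay and the canister within 18 mm of the round tray's centre, all upright (0.1 rad) with the underside within 4 mm of the tray floor; all five at rest (x of long_bombilla in the frame of long_tray between -0.051 and 0.051 m and y of long_bombilla in the frame of long_tray between -0.022 and 0.022 m and z of long_bombilla in the frame of long_tray between 0.007 and 0.0165 m and angle between long_bombilla's own x axis and vertical between 1.5 and 1.64 rad and angle between the x axis of each of long_bombilla, short_bombilla and the y axis of long_tray, either way round below 0.35 rad and linear speed of each of long_bombilla, short_bombilla, large_gourd, small_gourd, canister below 0.02 m/s and angular speed of each of long_bombilla, short_bombilla, large_gourd, small_gourd, canister below 0.2 rad/s and x of short_bombilla in the frame of long_tray between -0.051 and 0.051 m and y of short_bombilla in the frame of long_tray between -0.037 and 0.037 m and z of short_bombilla in the frame of long_tray between 0.007 and 0.0165 m and angle between short_bombilla's own x axis and vertical between 1.5 and 1.64 rad and ((x of large_gourd in the frame of two_bay_tray between -0.024 and 0.024 m and y of large_gourd in the frame of two_bay_tray between 0.015 and 0.064 m and z of large_gourd in the frame of two_bay_tray between 0.002 and 0.01 m and angle between each of large_gourd, small_gourd's own z axis and vertical below 0.1 rad and x of small_gourd in the frame of two_bay_tray between -0.024 and 0.024 m and y of small_gourd in the frame of two_bay_tray between -0.064 and -0.015 m and z of small_gourd in the frame of two_bay_tray between 0.002 and 0.01 m) or (x of large_gourd in the frame of two_bay_tray between -0.024 and 0.024 m and y of large_gourd in the frame of two_bay_tray between -0.064 and -0.015 m and z of large_gourd in the frame of two_bay_tray between 0.002 and 0.01 m and angle between each of large_gourd, small_gourd's own z axis and vertical below 0.1 rad and x of small_gourd in the frame of two_bay_tray between -0.024 and 0.024 m and y of small_gourd in the frame of two_bay_tray between 0.015 and 0.064 m and z of small_gourd in the frame of two_bay_tray between 0.002 and 0.01 m)) and horizontal distance between canister and round_tray below 0.018 m and angle between canister's own z axis and vertical below 0.1 rad and z of canister in the frame of round_tray between 0.002 and 0.01 m); the robot touches nothing.
It fails at once if a gourd or the canister is tipped over or laid down (angle between any of large_gourd, small_gourd, canister's own z axis and vertical above 0.7 rad).
It fails at once if a gourd or the canister is dropped: it moves faster than 0.65 m/s (a fall of about 20 mm) with no finger on it ((linear speed of large_gourd above 0.65 m/s and contact force between the fingers and large_gourd below 0.1 N) or (linear speed of small_gourd above 0.65 m/s and contact force between the fingers and small_gourd below 0.1 N) or (linear speed of canister above 0.65 m/s and contact force between the fingers and canister below 0.1 N)).
It fails at once if the white cup or the sugar jar is moved by more than 20 mm (distance of any of white_cup, sugar_jar from where it was at the start of the episode above 0.02 m).
It also fails if it takes over 134 s, if anything falls off the work surface, if the arm or the gripper's body presses on something with over 40 N, if the wrist force passes 120 N, or if a joint passes its speed limit or range.

### The arm

A 7-joint arm with a two-finger parallel gripper is mounted at the origin on the work surface. World frame = base frame: x ahead of the robot, y to its left, z up, the work surface at z = 0. Lengths are in m, angles in rad, forces in N, time in s.
With the tool pointing down it reaches from about 0.35 to 0.9 m from the base axis. Payload 8.1 kg.
Tool frame: the origin (TCP) lies at the very end of the fingers, on their centre line; the grasp point (between the pads) lies 19 mm behind it; z points along the fingers, y is the line along which they close (so a half turn about z gives the same grasp; the last joint's range is limited). The gripper opens to 85 mm and grips with 20 to 120 N. Pads are 22 mm wide; open, the fingers measure 114 mm over their backs; the gripper's body (76 mm by 85 mm) begins 54 mm behind the grasp point. The pads swing forward as they close: fully open they stand 13 mm farther back than shut.
Start: joints at [-1.399, 0.434, 0.025, 1.573, -0.012, 1.134, -0.075], TCP at [0.17, 0.602, 0.231] pointing down, gripper open.
Joint ranges: [-2.62, 2.62], [-0.44, 2.09], [-1.27, 1.32], [0.08, 2.57], [-1.32, 4.46], [0.12, 2], [-2.74, 2.74]. Speed limits (rad/s): [2.22, 2.22, 3.01, 3.01, 3.14, 3.14, 3.14].

### API

Orientations are given as [roll, pitch, yaw] about the fixed x, y, z axes, in that order (R = Rz(yaw) Ry(pitch) Rx(roll)).
In Python, from plant import monitor, viewer, workorder, nets gives the robot as it stands.
- The arm moves only by the tool jog_arm, never from a script. Its argument "targets" is a list of rows, each a list of 7 numbers: the shift along the tool's x, y, z scaled (see below), then the turn, a rotation vector about the tool's x, y, z scaled (see below), then the opening, from -1 (shut) to 1 (fully open). A call has exactly 5 rows; each row shifts and turns the commanded pose from where the row before left it, along the tool's axes as they then stand; what a row does not reach is not made up. The controller multiplies each number of a shift by 2.5 cm and each number of a turn by 0.08 rad. A row lasts 1/10 s, in which the tool goes at most 50 mm and 8.59 degrees, less where a joint would pass 70% of its speed; a pose out of reach is approached as far as the arm can. A call with a number of a shift or a turn outside -1 to 1 is refused whole. A call with a gripper value outside its range is refused whole. The fingers move at their own pace and stop on an object; "force" is the grip in N (left out, the last holds). Time passes only in rows, so rows that do not move let the fingers close, or fill a call up. It gives the time, the measured TCP pose, the force, the opening and the grip force at its end, in the units of the state.
- monitor.state(): the state, without advancing time (a new reading comes with each control period).
- viewer.camera(name): name is "scene" or "top" or "wrist"; returns the picture (420x560x3 uint8, red, green, blue); there is no depth.
- viewer.get_calibration(name): a dict with "fx", "fy", "cx", "cy" (pixels), "k1" (the pictures are not rectified: a ray, as slopes to the right and down, at radius r is drawn at 1 + k1 r^2 times it, then the intrinsics apply), "R" (3x3) and "t" (3): a world point X has camera coordinates R X + t. Camera axes: x right, y down, z forward; pixel columns grow to the right and rows downward; lengths in m; the calibration is good to about 2 mm. A picture is of the moment at which its call begins: read the wrist's pose just before it. get_calibration takes no time and is no camera call; for the wrist camera it gives the pose at the moment of the call.
- workorder.hand_in(): hands the job in; it is judged then, once.
Trained networks look in the newest picture that a camera, given by its name, has taken for a name from the list of things; names that differ only in an ending like _2 or _b are one class to them, and where a whole thing is asked for, a point or a joint stands for the part that bears it (a point fixed in the world has none). Each returns a list of dicts, best first, with "score" (0 to 1); they miss things now and then, are a little off and sometimes report something else, mostly with a low value. They report only what shows in the picture. A call takes as long as a camera call. They do not tell look-alikes from the thing itself.
- nets.find_in(camera, target): "point" ([x, y, z] in m, in world coordinates, good to about 4 mm: the middle of the surface that is visible of it).
The state is a dict: "time_s": time; "q": joint angles; "joint_velocities": joint speeds; "joint_efforts": joint torques, N m; "tool_pos": TCP position; "tool_rot": TCP orientation; "ft_force": force on the tool from outside, world axes, zero at the start; "torque": the same for the moment, N m; "width": finger opening in m; "grip_force": force on a finger pad.
Only numpy, scipy, OpenCV 4.12 (cv2) and the standard library are available. Lean on these libraries where they do the work, as an engineer would, in place of code of your own. Each camera call takes 0.05 s, during which the arm holds its last target. There are 200 camera calls.

## Working session

There is one attempt and no reset: what is moved stays moved. The work goes in short steps, Python scripts to look and compute and a tool call to move; the robot and the scene stay as the last step left them, time stands still between calls to the robot, and variables do not carry over. Pictures are saved under pics/ and viewed, at most 14 in all, crops included, and the job is handed in when it is done.

Besides the shell and the picture viewer there is one more tool, called as a command line: name --pt "numbers of a row" for each row, then --argument value for the rest. jog_arm: Moves the arm, as the interface text tells. Shifts and turns lie within -1 to 1; 1 stands for 2.5 cm of shift or 0.08 rad of turn. Its arguments: {"type":"object","properties":{"targets":{"type":"array","items":{"type":"array","items":{"type":"number"}}},"force":{"type":"number"}},"required":["targets"]}

```bash
mkdir -p pics; ls
python3 - <<'E'
from plant import monitor, viewer, nets
import cv2
s=monitor.state();print(s)
for c in ("top","scene"):
    im=viewer.camera(c);cv2.imwrite(f"pics/{c}0.png",im[:,:,::-1])
    print(c,viewer.get_calibration(c))
    if c=="top":
        for n in ["large_gourd","small_gourd","canister","long_bombilla","short_bombilla","long_tray","two_bay_tray","round_tray","white_cup","sugar_jar"]:
            print(n,[(round(d["score"],2),[round(v,3) for v in d["point"]]) for d in nets.find_in(c,n)])
E
```

```text
pics
{'time_s': 0.0, 'q': array([-1.39859911,  0.43520769,  0.02495882,  1.57411155, -0.01159322,
        1.13397791, -0.07511627]), 'joint_velocities': array([ 0.00067693,  0.00021244,  0.00073216, -0.00051196,  0.00062049,
        0.00017252, -0.00041   ]), 'joint_efforts': array([ 3.77172628e-04, -6.70478511e+01,  1.02471974e+00, -3.16211700e+01,
        1.53807295e-02,  1.26145442e-02, -7.86359692e-05]), 'tool_pos': array([0.16950663, 0.60104943, 0.23052971]), 'tool_rot': array([-3.14003944e+00,  1.41734050e-04,  2.86672503e+00]), 'ft_force': array([-0.27105624, -0.15931766,  0.09049787]), 'torque': array([-0.01327948, -0.00032016, -0.02027912]), 'grip_force': 0.0, 'width': 0.08542711177868666}
top {'fx': 434.9566702863321, 'fy': 434.9566702863321, 'cx': 273.54761607379, 'cy': 210.54202856572363, 'k1': -0.023884132311074856, 'R': array([[-0.10526078, -0.99442021, -0.00697305],
       [-0.97443173,  0.10453957, -0.19888258],
       [ 0.19850181, -0.01413978, -0.97999852]]), 't': array([0.10753452, 0.45340536, 0.94640757])}
large_gourd [(0.95, [0.462, 0.068, 0.044]), (0.82, [0.354,
[... 205 characters left out ...]
011]), (0.77, [0.21, 0.366, 0.004]), (0.57, [0.414, 0.493, 0.006])]
short_bombilla [(0.73, [0.48, -0.169, 0.007])]
long_tray [(0.86, [0.639, 0.003, 0.009]), (0.21, [0.49, 0.181, 0.011])]
two_bay_tray [(0.85, [0.558, -0.346, 0.006])]
round_tray [(0.71, [0.532, 0.351, 0.009])]
white_cup [(0.85, [0.362, 0.267, 0.019])]
sugar_jar [(0.82, [0.682, 0.178, 0.061])]
scene {'fx': 455.8275582938153, 'fy': 455.8275582938153, 'cx': 283.47412517410817, 'cy': 203.18530095915744, 'k1': 0.002193692947796114, 'R': array([[-0.10452556,  0.99443544, -0.01313664],
       [ 0.75977017,  0.07132249, -0.64626805],
       [-0.64173491, -0.07753236, -0.7629974 ]]), 't': array([-0.00909419, -0.33404659,  1.4820187 ])}
```

View pics/top0.png

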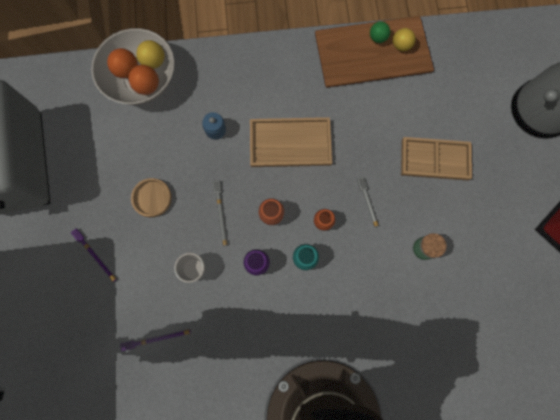

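View pics/scene0.png

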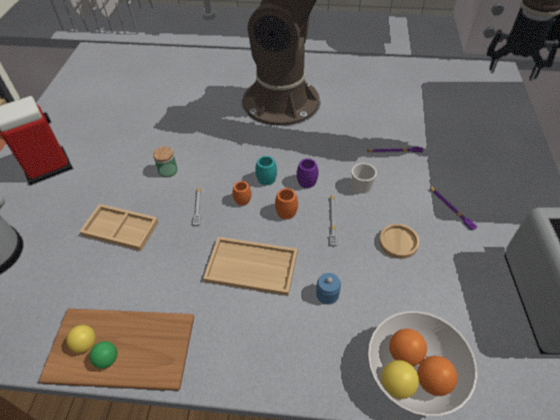

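Top view, candidates:
- **Large gourd:** orange (271,211), with look-alikes purple (256,262) and turquoise (306,257). I choose the orange one.
- **Small gourd:** orange (324,219).
- **Long bombilla:** steel (221,212), with purple look-alikes at (95,255) and (155,341). I choose the steel one.
- **Short bombilla:** steel (370,203).
- **Canister:** (431,246).
- **Trays:** round (151,198), long (290,142), two-bay (437,158).
- **Bystanders:** cup (189,268), sugar jar (213,125).

The scene view shows the same layout. Next I fit precise poses from silhouettes in both cameras and take the close crop.

```bash
cat > fit.py <<'E'
import numpy as np, cv2
from scipy.optimize import minimize
from plant import viewer
def project(P,c):
    X=np.asarray(P)@c["R"].T+c["t"]; s=X[:,:2]/X[:,2:]
    s=s*(1+c["k1"]*(s**2).sum(1,keepdims=True))
    return s*[c["fx"],c["fy"]]+[c["cx"],c["cy"]]
def rev(prof):
    a=np.linspace(0,2*np.pi,24,endpoint=False)
    return [np.array([[r*np.cos(t),r*np.sin(t),z] for r,z in prof for t in a])]
def box(x0,x1,y0,y1,z0,z1): return np.array([[x,y,z] for x in(x0,x1) for y in(y0,y1) for z in(z0,z1)])
def bomb(L): return [box(-L/2,L/2-.032,-.005,.005,-.005,.005),box(L/2-.032,L/2,-.009,.009,-.005,.005)]
M=dict(large_gourd=rev([(.024,0),(.03,.024),(.03,.045),(.023,.07)]),small_gourd=rev([(.019,0),(.025,.018),(.025,.036),(.019,.056)]),
 canister=rev([(.027,0),(.027,.07)]),long_bombilla=bomb(.16),short_bombilla=bomb(.125),
 long_tray=[box(-.059,.059,-.098,.098,0,.018)],two_bay_tray=[box(-.046,.046,-.082,.082,0,.02)],round_tray=rev([(.047,0),(.047,.018)]))
def mask(im,kind):
    lab=cv2.cvtColor(im,cv2.COLOR_RGB2LAB).astype(float)
    if kind=="bomb":
        bg=cv2.medianBlur(im,31)
        d=np.abs(im.astype(float)-bg).max(2); return (d>18)
    a=lab[...,1:]-np.median(lab[...,1:].reshape(-1,2),0)
    return np.hypot(a[...,0],a[...,1])>9
def render(name,p,c,S=4,shape=(420,560)):
    x,y,yaw,z=p; R=np.array([[np.cos(yaw),-np.sin(yaw),0],[np.sin(yaw),np.cos(yaw),0],[0,0,1]])
    m=np.zeros(shape,np.uint8)
    m=np.zeros((shape[0]*S,shape[1]*S),np.uint8)
    for part in M[name]:
        q=(project(part@R.T+[x,y,z],c)+.5)*S-.5
        cv2.fillConvexPoly(m,np.round(cv2.convexHull(q.astype(np.float32))*16).astype(np.int32),1,shift=4)
    return m
def fit(name,p0,ims,cams=("top","scene"),z=0,sym=False):
    S=4; kind="bomb" if "bomb" in name else "c"; data=[]
    if kind=="bomb": z+=.005
    for cn in cams:
        c=viewer.get_calibration(cn); mk=mask(ims[cn],kind).astype(np.uint8)
        near=cv2.dilate(render(name,[*p0,z],c,1),np.ones((19,19)))
        mk&=near
        n,l,st,_=cv2.connectedComponentsWithStats(mk)
        if kind!="bomb" : mk=(l==1+np.argmax(st[1:,4])).astype(np.uint8) if name!="canister" else mk
        if name=="canister": mk=cv2.morphologyEx(mk,cv2.MORPH_CLOSE,np.ones((7,7)))
        data.append((c,cv2.resize(mk.astype(np.float32),None,fx=S,fy=S,interpolation=cv2.INTER_LINEAR)>.5))
    def one(v,dd):
        s=0
        for c,mk in dd:
            r=render(name,[v[0],v[1],p0[2] if sym else v[2],z],c)>0
            s+=1-(r&mk).sum()/(r|mk).sum()
        return s/len(dd)
    out=[]
    for dd in (data,data[:1],data[1:]):
        s0=np.array([[0,0,0],[.012,0,0],[0,.012,0],[-.008,-.008,.2]])
        v=np.array(p0,float)
        for k in range(2):
            r=minimize(one,v,args=(dd,),method="Nelder-Mead",options=dict(initial_simplex=v+s0/(1+2*k),xatol=2e-4,fatol=1e-4)); v=r.x
        out.append((np.round(v,4).tolist(),round(r.fun,3)))
    return out
E
python3 - <<'E'
from fit import *
ims={c:cv2.imread(f"pics/{c}0.png")[:,:,::-1].copy() for c in("top","scene")}
G=dict(large_gourd=(.46,.068,0),small_gourd=(.433,-.056,0),canister=(.339,-.277,0),long_bombilla=(.492,.18,0),short_bombilla=(.48,-.169,.3),
 long_tray=(.639,.003,0),two_bay_tray=(.558,-.346,0),round_tray=(.532,.351,0))
for n,p in G.items(): print(n,*fit(n,p,ims,sym="gourd" in n or n in("canister","round_tray")))
im=ims["top"][170:280,170:460,::-1]
cv2.imwrite("pics/crop.png",cv2.resize(im,None,fx=2.7,fy=2.7,interpolation=cv2.INTER_CUBIC))
E
```

```text
large_gourd ([0.4631, 0.0654, 0.0403], np.float64(0.045)) ([0.4637, 0.0656, 0.0655], np.float64(0.047)) ([0.462, 0.0651, 0.0466], np.float64(0.034))
small_gourd ([0.4332, -0.0548, 0.0077], np.float64(0.051)) ([0.4331, -0.0554, 0.0404], np.float64(0.055)) ([0.433, -0.0547, 0.0339], np.float64(0.045))
canister ([0.3434, -0.2827, 0.0868], np.float64(0.099)) ([0.3437, -0.2828, 0.0591], np.float64(0.108)) ([0.3433, -0.2828, 0.1084], np.float64(0.089))
long_bombilla ([0.4806, 0.1798, 0.0496], np.float64(0.437)) ([0.4781, 0.1795, 0.05], np.float64(0.444)) ([0.4825, 0.18, 0.0629], np.float64(0.418))
short_bombilla ([0.4704, -0.1706, 0.1535], np.float64(0.614)) ([0.468, -0.1714, 0.1394], np.float64(0.664)) ([0.4705, -0.171, 0.1638], np.float64(0.548))
long_tray ([0.6365, 0.0001, -0.0829], np.float64(0.024)) ([0.6374, 0.0001, -0.0855], np.float64(0.022)) ([0.6357, -0.0, -0.0861], np.float64(0.019))
two_bay_tray ([0.5565, -0.347, -0.1872], np.float64(0.027)) ([0.5577, -0.3475, -0.1949], np.float64(0.026)) ([0.5559, -0.3468, -0.1834], np.float64(0.02))
round_tray ([0.533, 0.3468, 0.0703], np.float64(0.045)) ([0.5337, 0.3474, 0.0595], np.float64(0.041)) ([0.5331, 0.3462, 0.0755], np.float64(0.047))
```

View pics/crop.png

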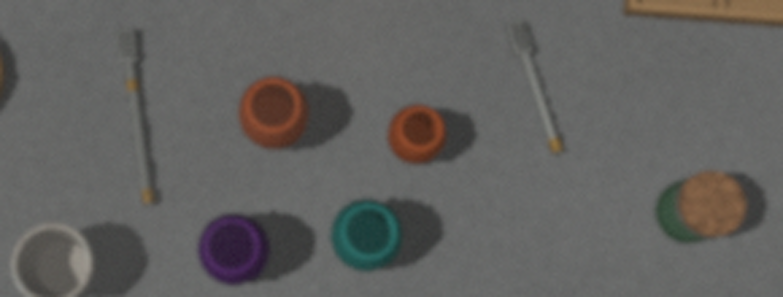

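The crop confirms the choices: the orange gourds at (271,211) and (324,219), the steel straws, and the canister's cork lid. The two cameras agree to about 2 mm. The straw masks came out poor, so I back-project their end pixels instead.

```bash
cat >> fit.py <<'E'
def back(u,v,z,c):
    k=np.array([[c["fx"],0,c["cx"]],[0,c["fy"],c["cy"]],[0,0,1]])
    s=cv2.undistortPoints(np.array([[[u,v]]],float),k,np.array([c["k1"],0,0,0.]))[0,0]
    R=c["R"];C=-R.T@c["t"];d=R.T@np.array([s[0],s[1],1]);return C+d*(z-C[2])/d[2]
E
python3 - <<'E'
from fit import *
c=viewer.get_calibration("top")
for n,e in dict(long=((129,30),(149,203)),short=((517,23),(557,151))).items():
    a,b=[back(170-.3+u/2.7,170-.3+v/2.7,.005,c) for u,v in e]
    d=a-b;print(n,"mid",(a+b)/2,"len",np.linalg.norm(d),"yaw",np.arctan2(d[1],d[0]))
E
```

```text
long mid [0.47943423 0.18274431 0.005     ] len 0.1568375356006961 yaw 0.031203776261511478
short mid [ 0.46787241 -0.16931952  0.005     ] len 0.11985530866236303 yaw 0.15032649923377928
```

jog_arm --pt "-0.5 -0.8 0.4 0 0 -0.79 0" --pt "-0.5 -0.8 0.4 0 0 -0.79 0" --pt "-0.5 -0.8 0.4 0 0 -0.79 0" --pt "-0.5 -0.8 0.4 0 0 -0.79 0" --pt "-0.5 -0.8 0.4 0 0 -0.79 0" --force 40

```text
time_s: 1.1
tool_pos: [0.2166, 0.493, 0.1811]
tool_rot: [3.141, 0.0, -3.097]
ft_force: [1.0, 0.8, 0.6]
width: 0.0432
grip_force: 0.0
```

jog_arm --pt "-0.9 -1 0.2 0 0 0 0" --pt "-0.9 -1 0.2 0 0 0 0" --pt "-0.9 -1 0.2 0 0 0 0" --pt "-0.9 -1 0.2 0 0 0 0" --pt "-0.9 -1 0.2 0 0 0 0"

```text
time_s: 1.6
tool_pos: [0.3349, 0.3726, 0.1564]
tool_rot: [3.141, 0.0, -3.1]
ft_force: [1.0, 0.7, 0.6]
width: 0.0427
grip_force: 0.0
```

jog_arm --pt "-0.9 -1 0.2 0 0 0 0" --pt "-0.9 -1 0.2 0 0 0 0" --pt "-0.9 -1 0.2 0 0 0 0" --pt "-0.9 -1 0.2 0 0 0 0" --pt "-0.5 -0.5 0 0 0 0 0"

```text
time_s: 2.1
tool_pos: [0.4428, 0.2625, 0.1359]
tool_rot: [-3.14, 0.0, -3.104]
ft_force: [0.2, 0.4, 0.2]
width: 0.043
grip_force: 0.0
```

jog_arm --pt "0 0 0 0 0 0 0" --pt "0 0 0 0 0 0 0" --pt "0 0 0 0 0 0 0" --pt "0 0 0 0 0 0 0" --pt "0 0 0 0 0 0 0"

```text
time_s: 2.6
tool_pos: [0.4404, 0.2662, 0.1364]
tool_rot: [3.141, -0.0, -3.099]
ft_force: [-0.5, 0.9, 0.9]
width: 0.0426
grip_force: 0.0
```

```bash
cat > go.py <<'E'
import sys,numpy as np
from plant import monitor
def to(x,y,z=None,yaw=None):
    s=monitor.state();p=s["tool_pos"];a=s["tool_rot"][2]
    print("t",round(s["time_s"],2),"pos",p.round(4),"rot",s["tool_rot"].round(3),"w",round(s["width"],4),"g",round(s["grip_force"],1))
    dx,dy=x-p[0],y-p[1]
    for b in ([a] if yaw is None else [a,yaw]):
        print("yaw %.3f units x %.2f y %.2f z %.2f"%(b,(dx*np.cos(b)+dy*np.sin(b))/.025,(dx*np.sin(b)-dy*np.cos(b))/.025,0 if z is None else (p[2]-z)/.025))
    if yaw is not None: print("turn units",-((yaw-a+np.pi)%(2*np.pi)-np.pi)/.08)
to(*map(float,sys.argv[1:]))
E
python3 go.py .485 .181 .003 3.182
```

```text
t 2.6 pos [0.4404 0.2662 0.1364] rot [ 3.141 -0.    -3.099] w 0.0426 g 0.0
yaw -3.099 units x -1.64 y -3.48 z 5.34
yaw 3.182 units x -1.64 y -3.48 z 5.34
turn units 0.029537423829961718
```

jog_arm --pt "-0.33 -0.7 0.6 0 0 0 0" --pt "-0.33 -0.7 0.6 0 0 0 0" --pt "-0.33 -0.7 0.6 0 0 0 0" --pt "-0.33 -0.7 0.6 0 0 0 0" --pt "-0.32 -0.68 0.6 0 0 0 0"

```text
time_s: 3.1
tool_pos: [0.4858, 0.18, 0.0609]
tool_rot: [3.141, 0.0, -3.1]
ft_force: [-0.2, 0.1, -0.2]
width: 0.0423
grip_force: 0.0
```

jog_arm --pt "0 0 0.6 0 0 0 0" --pt "0 0 0.6 0 0 0 0" --pt "0 0 0.5 0 0 0 0" --pt "0 0 0.4 0 0 0 0" --pt "0 0 0.2 0 0 0 0"

```text
time_s: 3.6
tool_pos: [0.4851, 0.1804, 0.003]
tool_rot: [-3.141, -0.001, -3.1]
ft_force: [-0.8, -0.1, -0.3]
width: 0.0426
grip_force: 0.0
```

jog_arm --pt "0 0 0 0 0 0 -1" --pt "0 0 0 0 0 0 -1" --pt "0 0 0 0 0 0 -1" --pt "0 0 0 0 0 0 -1" --pt "0 0 0 0 0 0 -1"

```text
time_s: 4.1
tool_pos: [0.4859, 0.1804, 0.0043]
tool_rot: [3.141, 0.001, -3.1]
ft_force: [-0.8, 0.1, 5.7]
width: 0.0076
grip_force: 39.4
```

jog_arm --pt "0 0 -0.8 0 0 0 -1" --pt "0 0 -1 0 0 0 -1" --pt "0 0 -1 0 0 1 -1" --pt "0 0 -1 0 0 1 -1" --pt "0 0 -0.8 0 0 1 -1"

```text
time_s: 4.6
tool_pos: [0.4858, 0.1801, 0.1203]
tool_rot: [3.141, 0.001, 2.939]
ft_force: [0.2, -0.6, -1.3]
width: 0.0079
grip_force: 39.3
```

jog_arm --pt "0 0 0 0 0 1 -1" --pt "0 0 0 0 0 1 -1" --pt "0 0 0 0 0 1 -1" --pt "0 0 0 0 0 1 -1" --pt "0 0 0 0 0 1 -1"

```text
time_s: 5.1
tool_pos: [0.4855, 0.18, 0.1188]
tool_rot: [3.142, 0.0, 2.539]
ft_force: [-0.0, 0.3, -0.3]
width: 0.0076
grip_force: 39.3
```

jog_arm --pt "0 0 0 0 0 1 -1" --pt "0 0 0 0 0 1 -1" --pt "0 0 0 0 0 1 -1" --pt "0 0 0 0 0 1 -1" --pt "0 0 0 0 0 1 -1"

```text
time_s: 5.6
tool_pos: [0.4855, 0.18, 0.1188]
tool_rot: [-3.142, -0.0, 2.139]
ft_force: [0.3, 1.3, -0.3]
width: 0.0076
grip_force: 39.3
```

jog_arm --pt "0 0 0 0 0 1 -1" --pt "0 0 0 0 0 1 -1" --pt "0 0 0 0 0 1 -1" --pt "0 0 0 0 0 1 -1" --pt "0 0 0 0 0 1 -1"

```text
time_s: 6.1
tool_pos: [0.4855, 0.1801, 0.1188]
tool_rot: [3.142, -0.0, 1.739]
ft_force: [0.3, 0.3, -0.7]
width: 0.0073
grip_force: 39.2
```

jog_arm --pt "0 0 0 0 0 1 -1" --pt "0 0 0 0 0 1 -1" --pt "0 0 0 0 0 1 -1" --pt "0 0 0 0 0 0.2 -1" --pt "0 0 0 0 0 0 -1"

```text
time_s: 6.6
tool_pos: [0.4855, 0.1802, 0.1188]
tool_rot: [3.142, 0.0, 1.488]
ft_force: [-0.7, 0.2, -0.2]
width: 0.0076
grip_force: 39.2
```

```bash
python3 go.py .661 -.007 .01 1.487
python3 - <<'E'
from plant import viewer
import cv2
a=viewer.camera("wrist");b=viewer.camera("top")
cv2.imwrite("pics/l1.png",cv2.hconcat([cv2.resize(a,(400,300)),cv2.resize(b[80:290,140:420],(400,300))])[:,:,::-1])
E
```

```text
t 6.6 pos [0.4855 0.1802 0.1188] rot [3.142 0.    1.488] w 0.0076 g 39.2
yaw 1.488 units x -6.88 y 7.61 z 4.35
yaw 1.487 units x -6.87 y 7.62 z 4.35
turn units 0.015208325391169453
```

View pics/l1.png

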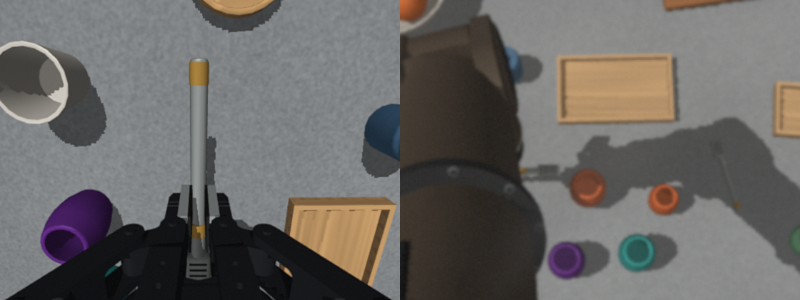

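The long straw sits straight in the jaws, with its mouthpiece at wrist-image (200,70), and nothing else has been disturbed. Carrying it to the tray.

jog_arm --pt "-0.69 0.755 0 0 0 0 -1" --pt "-0.69 0.755 0 0 0 0 -1" --pt "-0.69 0.755 0 0 0 0 -1" --pt "-0.69 0.755 0 0 0 0 -1" --pt "-0.69 0.755 0 0 0 0 -1"

```text
time_s: 7.2
tool_pos: [0.573, 0.0854, 0.1188]
tool_rot: [-3.142, -0.0, 1.488]
ft_force: [0.5, 0.5, -0.0]
width: 0.0075
grip_force: 39.2
```

jog_arm --pt "-0.69 0.755 0 0 0 0 -1" --pt "-0.69 0.755 0 0 0 0 -1" --pt "-0.69 0.755 0 0 0 0 -1" --pt "-0.69 0.755 0 0 0 0 -1" --pt "-0.69 0.755 0 0 0 0 -1"

```text
time_s: 7.7
tool_pos: [0.6597, -0.0085, 0.1187]
tool_rot: [-3.141, -0.0, 1.488]
ft_force: [0.6, 0.7, 0.2]
width: 0.0078
grip_force: 39.2
```

jog_arm --pt "0 0 0.5 0 0 0 -1" --pt "0 0 0.6 0 0 0 -1" --pt "0 0 0.6 0 0 0 -1" --pt "0 0 0.6 0 0 0 -1" --pt "0 0 0.5 0 0 0 -1"

```text
time_s: 8.2
tool_pos: [0.6582, -0.0065, 0.0469]
tool_rot: [-3.14, -0.0, 1.488]
ft_force: [1.4, -0.4, -0.8]
width: 0.0076
grip_force: 39.2
```

```bash
python3 go.py .6595 -.007 .011 1.487
```

```text
t 8.2 pos [ 0.6582 -0.0065  0.0469] rot [-3.14  -0.     1.488] w 0.0076 g 39.2
yaw 1.488 units x -0.01 y 0.05 z 1.44
yaw 1.487 units x -0.01 y 0.05 z 1.44
turn units 0.012442104732934833
```

jog_arm --pt "0 0 0.4 0 0 0 -1" --pt "0 0 0.4 0 0 0 -1" --pt "0 0 0.3 0 0 0 -1" --pt "0 0 0.2 0 0 0 -1" --pt "0 0 0.14 0 0 0 -1"

```text
time_s: 8.7
tool_pos: [0.6592, -0.0076, 0.0125]
tool_rot: [3.142, -0.0, 1.487]
ft_force: [0.3, 0.8, 0.2]
width: 0.0078
grip_force: 39.2
```

jog_arm --pt "0 0 0 0 0 0 -1" --pt "0 0 0 0 0 0 -0.55" --pt "0 0 0 0 0 0 -0.55" --pt "0 0 0 0 0 0 -0.55" --pt "0 0 -0.4 0 0 0 -0.55"

```text
time_s: 9.2
tool_pos: [0.6583, -0.0075, 0.0222]
tool_rot: [-3.14, 0.0, 1.487]
ft_force: [-0.7, -0.2, -0.3]
width: 0.0194
grip_force: 0.0
```

jog_arm --pt "0 0 -0.6 0 0 0 -0.55" --pt "0 0 -0.8 0 0 0 -0.55" --pt "0 0 -0.9 0 0 0 0" --pt "0 0 -0.9 0 0 0 0" --pt "0 0 -0.8 0 0 0 0"

```text
time_s: 9.7
tool_pos: [0.6597, -0.0078, 0.1256]
tool_rot: [3.14, -0.0, 1.487]
ft_force: [0.9, 0.4, 0.5]
width: 0.0429
grip_force: 0.0
```

```bash
python3 go.py .472 -.1695 .003 0.15; python3 go.py .472 -.1695 .003 3.29|tail -1
```

```text
t 9.7 pos [ 0.6597 -0.0078  0.1256] rot [ 3.14  -0.     1.487] w 0.0429 g 0.0
yaw 1.487 units x -7.08 y -6.94 z 4.91
yaw 0.150 units x -8.39 y 5.27 z 4.91
turn units 16.70630448680076
turn units -22.543695513199236
```

jog_arm --pt "-0.88 -0.87 0 0 0 0 0" --pt "-0.88 -0.87 0 0 0 0 0" --pt "-0.88 -0.87 0 0 0 0 0" --pt "-0.88 -0.87 0 0 0 0 0" --pt "-0.88 -0.87 0 0 0 0 0"

```text
time_s: 10.2
tool_pos: [0.541, -0.109, 0.1243]
tool_rot: [3.14, -0.0, 1.486]
ft_force: [-0.6, 0.0, 0.1]
width: 0.0426
grip_force: 0.0
```

jog_arm --pt "-0.88 -0.87 0 0 0 0 0" --pt "-0.88 -0.87 0 0 0 0 0" --pt "-0.88 -0.87 0 0 0 0 0" --pt "0 0 0 0 0 0.9 0" --pt "0 0 0 0 0 1 0"

```text
time_s: 10.7
tool_pos: [0.4707, -0.1695, 0.1244]
tool_rot: [3.14, -0.001, 1.329]
ft_force: [0.9, -1.1, -0.5]
width: 0.0426
grip_force: 0.0
```

jog_arm --pt "0 0 0 0 0 1 0" --pt "0 0 0 0 0 1 0" --pt "0 0 0 0 0 1 0" --pt "0 0 0 0 0 1 0" --pt "0 0 0 0 0 1 0"

```text
time_s: 11.2
tool_pos: [0.4715, -0.1685, 0.1242]
tool_rot: [3.14, -0.002, 0.931]
ft_force: [0.3, 0.9, -0.5]
width: 0.0426
grip_force: 0.0
```

jog_arm --pt "0 0 0.2 0 0 1 0" --pt "0 0 0.2 0 0 1 0" --pt "0 0 0.2 0 0 1 0" --pt "0 0 0.2 0 0 1 0" --pt "0 0 0.2 0 0 1 0"

```text
time_s: 11.7
tool_pos: [0.4716, -0.1684, 0.0989]
tool_rot: [3.141, -0.002, 0.531]
ft_force: [0.7, -0.4, -0.5]
width: 0.0428
grip_force: 0.0
```

jog_arm --pt "0 0 0.2 0 0 1 0" --pt "0 0 0.2 0 0 1 0" --pt "0 0 0.2 0 0 1 0" --pt "0 0 0 0 0 1 0" --pt "0 0 0 0 0 0.8 0"

```text
time_s: 12.2
tool_pos: [0.4716, -0.1683, 0.0839]
tool_rot: [-3.141, -0.002, 0.148]
ft_force: [-0.0, -0.1, -0.2]
width: 0.0431
grip_force: 0.0
```

```bash
python3 go.py .472 -.1695 .004 0.15
python3 - <<'E'
from plant import viewer
import cv2
a=viewer.camera("wrist");b=viewer.camera("scene")
cv2.imwrite("pics/l2.png",cv2.hconcat([cv2.resize(a,(400,300)),cv2.resize(b[130:340,60:340],(400,300))])[:,:,::-1])
E
```

```text
t 12.2 pos [ 0.4716 -0.1683  0.0839] rot [-3.141e+00 -2.000e-03  1.480e-01] w 0.0431 g 0.0
yaw 0.148 units x 0.01 y 0.05 z 3.20
yaw 0.150 units x 0.01 y 0.05 z 3.20
turn units -0.031215363873510205
```

View pics/l2.png

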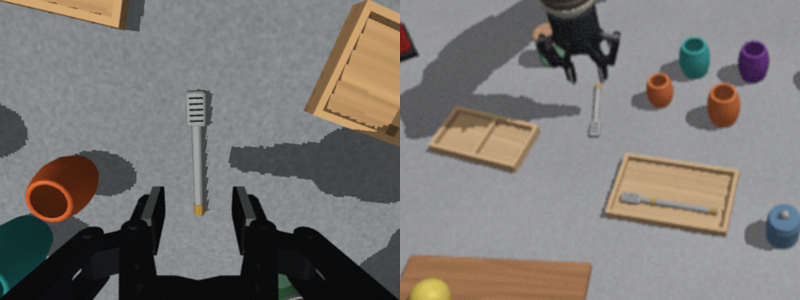

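The left (wrist) view shows the short straw centred between the fingers, with its filter at (196,105). The right (scene) view shows the long straw lying in the tray at (670,205). I check where the ground point under the TCP falls.

Run:
```python
from fit import *
c=viewer.get_calibration("wrist")
print(project([[.4716,-.1683,.005]],c)*[400/560,300/420])
for u,v in((196,92),(199,214)): print(back(u*1.4,v*1.4,.005,c))
```

```text
[[197.54240622 155.43187895]]
[ 0.52956529 -0.15820416  0.005     ]
[ 0.4083983  -0.17933964  0.005     ]
```

jog_arm --pt "0 0.05 0.9 0 0 0 0" --pt "0 0 0.9 0 0 0 0" --pt "0 0 0.7 0 0 0 0" --pt "0 0 0.4 0 0 0 0" --pt "0 0 0.28 0 0 0 0"

```text
time_s: 12.8
tool_pos: [0.4714, -0.1696, 0.0033]
tool_rot: [-3.141, -0.001, 0.152]
ft_force: [-0.3, -0.3, 0.1]
width: 0.0425
grip_force: 0.0
```

jog_arm --pt "0 0 0 0 0 0 -1" --pt "0 0 0 0 0 0 -1" --pt "0 0 0 0 0 0 -1" --pt "0 0 0 0 0 0 -1" --pt "0 0 0 0 0 0 -1"

```text
time_s: 13.3
tool_pos: [0.4717, -0.1697, 0.004]
tool_rot: [3.141, -0.001, 0.151]
ft_force: [-1.7, -0.6, 6.6]
width: 0.0078
grip_force: 39.4
```

jog_arm --pt "0 0 -0.8 0 0 0 -1" --pt "0 0 -1 0 0 0 -1" --pt "0 0 -1 0 0 -1 -1" --pt "0 0 -1 0 0 -1 -1" --pt "0 0 -0.6 0 0 -1 -1"

```text
time_s: 13.8
tool_pos: [0.4717, -0.1699, 0.1152]
tool_rot: [3.14, -0.001, 0.394]
ft_force: [0.4, 0.6, -1.5]
width: 0.0078
grip_force: 39.3
```

jog_arm --pt "0 0 0 0 0 -1 -1" --pt "0 0 0 0 0 -1 -1" --pt "0 0 0 0 0 -1 -1" --pt "0 0 0 0 0 -1 -1" --pt "0 0 0 0 0 -1 -1"

```text
time_s: 14.3
tool_pos: [0.4712, -0.1696, 0.1136]
tool_rot: [3.141, -0.0, 0.794]
ft_force: [-1.0, 0.3, 0.1]
width: 0.0078
grip_force: 39.3
```

jog_arm --pt "0 0 0 0 0 -1 -1" --pt "0 0 0 0 0 -1 -1" --pt "0 0 0 0 0 -1 -1" --pt "0 0 0 0 0 -1 -1" --pt "0 0 0 0 0 -1 -1"

```text
time_s: 14.8
tool_pos: [0.4712, -0.1696, 0.1136]
tool_rot: [3.141, -0.0, 1.194]
ft_force: [-0.0, 0.5, 0.1]
width: 0.0081
grip_force: 39.3
```

jog_arm --pt "0 0 0 0 0 -1 -1" --pt "0 0 0 0 0 -1 -1" --pt "0 0 0 0 0 -1 -1" --pt "0 0 0 0 0 -0.75 -1" --pt "0 0 0 0 0 0 -1"

```text
time_s: 15.3
tool_pos: [0.4712, -0.1697, 0.1136]
tool_rot: [3.141, -0.0, 1.491]
ft_force: [-0.0, -0.7, 0.4]
width: 0.0077
grip_force: 39.3
```

```bash
python3 go.py .612 .005 .0115 1.487
```

```text
t 15.3 pos [ 0.4712 -0.1697  0.1136] rot [ 3.141 -0.     1.491] w 0.0077 g 39.3
yaw 1.491 units x 7.41 y 5.06 z 4.08
yaw 1.487 units x 7.43 y 5.03 z 4.08
turn units 0.05621068944181573
```

jog_arm --pt "0.93 0.63 0 0 0 0 -1" --pt "0.93 0.63 0 0 0 0 -1" --pt "0.93 0.63 0 0 0 0 -1" --pt "0.93 0.63 0 0 0 0 -1" --pt "0.93 0.63 0 0 0 0 -1"

```text
time_s: 15.8
tool_pos: [0.5596, -0.059, 0.1135]
tool_rot: [3.141, 0.0, 1.489]
ft_force: [0.6, 0.0, 0.0]
width: 0.0076
grip_force: 39.3
```

jog_arm --pt "0.93 0.63 0 0 0 0 -1" --pt "0.93 0.63 0 0 0 0 -1" --pt "0.9 0.63 0.4 0 0 0 -1" --pt "0 0 0.8 0 0 0 -1" --pt "0 0 0.8 0 0 0 -1"

```text
time_s: 16.3
tool_pos: [0.6124, 0.0063, 0.0629]
tool_rot: [3.141, -0.0, 1.491]
ft_force: [0.1, -0.5, -0.8]
width: 0.008
grip_force: 39.3
```

```bash
python3 go.py .612 .005 .0115 1.487
```

```text
t 16.3 pos [0.6124 0.0063 0.0629] rot [ 3.141 -0.     1.491] w 0.008 g 39.3
yaw 1.491 units x -0.05 y -0.01 z 2.05
yaw 1.487 units x -0.05 y -0.01 z 2.05
turn units 0.04768672235067606
```

jog_arm --pt "0 0 0.6 0 0 0 -1" --pt "0 0 0.6 0 0 0 -1" --pt "0 0 0.4 0 0 0 -1" --pt "0 0 0.3 0 0 0 -1" --pt "0 0 0.15 0 0 0 -1"

```text
time_s: 16.8
tool_pos: [0.6115, 0.0049, 0.0115]
tool_rot: [-3.141, -0.0, 1.49]
ft_force: [0.1, -0.6, -0.7]
width: 0.0076
grip_force: 39.3
```

jog_arm --pt "0 0 0 0 0 0 -1" --pt "0 0 0 0 0 0 -0.55" --pt "0 0 0 0 0 0 -0.55" --pt "0 0 0 0 0 0 -0.55" --pt "0 0 -0.4 0 0 0 -0.55"

```text
time_s: 17.3
tool_pos: [0.6108, 0.0051, 0.0217]
tool_rot: [-3.14, 0.0, 1.491]
ft_force: [-0.2, 0.4, -0.6]
width: 0.0193
grip_force: 0.0
```

jog_arm --pt "0 0 -0.8 0 0 0 -0.55" --pt "0 0 -0.9 0 0 0 -0.55" --pt "0 0 -1 0 0 0 1" --pt "0 0 -1 0 0 0 1" --pt "0 0 -0.9 0 0 0 1"

```text
time_s: 17.8
tool_pos: [0.6118, 0.0048, 0.1392]
tool_rot: [3.14, -0.0, 1.49]
ft_force: [0.7, -0.2, -0.5]
width: 0.0621
grip_force: 0.0
```

```bash
python3 go.py .463 .0654 .014 1.487
```

```text
t 17.8 pos [0.6118 0.0048 0.1392] rot [ 3.14 -0.    1.49] w 0.0621 g 0.0
yaw 1.490 units x 1.94 y -6.13 z 5.01
yaw 1.487 units x 1.92 y -6.13 z 5.01
turn units 0.042296897462895666
```

jog_arm --pt "0.24 -0.77 0 0 0 0 1" --pt "0.24 -0.77 0 0 0 0 1" --pt "0.24 -0.77 0 0 0 0 1" --pt "0.24 -0.77 0 0 0 0 1" --pt "0.24 -0.77 0 0 0 0 1"

```text
time_s: 18.3
tool_pos: [0.5174, 0.0428, 0.1379]
tool_rot: [3.141, -0.001, 1.491]
ft_force: [0.2, 0.5, 0.7]
width: 0.0853
grip_force: 0.0
```

jog_arm --pt "0.24 -0.77 0 0 0 0 1" --pt "0.24 -0.77 0 0 0 0 1" --pt "0.24 -0.74 0 0 0 0 1" --pt "0 0 0 0 0 0 1" --pt "0 0 0 0 0 0 1"

```text
time_s: 18.8
tool_pos: [0.4631, 0.0653, 0.1378]
tool_rot: [3.14, -0.001, 1.491]
ft_force: [-0.1, 0.3, -0.2]
width: 0.0857
grip_force: 0.0
```

```bash
python3 go.py .463 .0654 .017 1.487;  python3 - <<'E'
from plant import viewer
import cv2
a=viewer.camera("wrist");b=viewer.camera("scene")
cv2.imwrite("pics/l3.png",cv2.hconcat([cv2.resize(a,(400,300)),cv2.resize(b[130:340,130:410],(400,300))])[:,:,::-1])
E
```

```text
t 18.8 pos [0.4631 0.0653 0.1378] rot [ 3.140e+00 -1.000e-03  1.491e+00] w 0.0857 g 0.0
yaw 1.491 units x 0.00 y -0.01 z 4.83
yaw 1.487 units x 0.00 y -0.01 z 4.83
turn units 0.05322616856834328
```

View pics/l3.png

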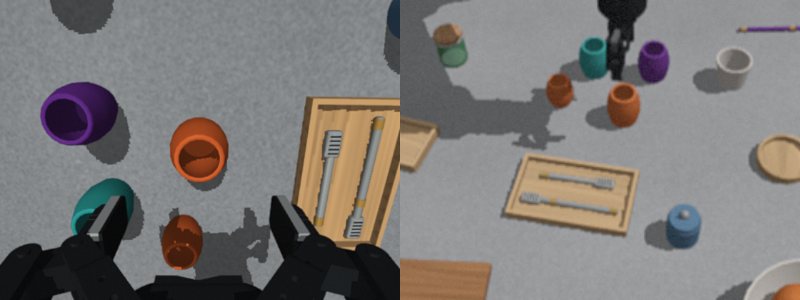

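Both straws lie side by side on the tray floor. In the wrist view the large gourd is at (198,150), between the fingers and clear of the purple (80,112) and turquoise (103,205) ones. I descend.

jog_arm --pt "0 0 0.7 0 0 0 1" --pt "0 0 0.7 0 0 0 1" --pt "0 0 0.7 0 0 0 1" --pt "0 0 0.6 0 0 0 1" --pt "0 0 0.5 0 0 0 1"

```text
time_s: 19.4
tool_pos: [0.4634, 0.0645, 0.0562]
tool_rot: [3.141, 0.0, 1.49]
ft_force: [0.5, 0.5, -0.6]
width: 0.0852
grip_force: 0.0
```

jog_arm --pt "0 0 0.5 0 0 0 1" --pt "0 0 0.5 0 0 0 1" --pt "0 0 0.4 0 0 0 1" --pt "0 0 0.23 0 0 0 1" --pt "0 0 0 0 0 0 1"

```text
time_s: 19.9
tool_pos: [0.4623, 0.065, 0.0156]
tool_rot: [-3.141, 0.0, 1.491]
ft_force: [-0.4, -0.8, -0.2]
width: 0.0852
grip_force: 0.0
```

jog_arm --pt "0 0 0 0 0 0 0.55" --pt "0 0 0 0 0 0 0.4" --pt "0 0 0 0 0 0 0.2" --pt "0 0 0 0 0 0 0" --pt "0 0 0 0 0 0 0" --force 35

```text
time_s: 20.4
tool_pos: [0.4633, 0.0652, 0.0172]
tool_rot: [3.14, -0.001, 1.491]
ft_force: [-0.7, -0.5, 9.0]
width: 0.0583
grip_force: 35.7
```

jog_arm --pt "0 0 -0.4 0 0 0 -0.2" --pt "0 0 -0.8 0 0 0 -0.2" --pt "0 0 -1 0 0 0 -0.2" --pt "0 0 -1 0 0 0 -0.2" --pt "0 0 -0.8 0 0 0 -0.2"

```text
time_s: 20.9
tool_pos: [0.4628, 0.065, 0.1182]
tool_rot: [3.141, -0.0, 1.49]
ft_force: [-0.4, 1.7, -1.9]
width: 0.0586
grip_force: 38.3
```

jog_arm --pt "-0.4 0.15 -0.2 0 0 0 -0.2" --pt "-0.7 0.2 0 0 0 0 -0.2" --pt "-0.9 0.25 0 0 0 0 -0.2" --pt "-1 0.28 0 0 0 0 -0.2" --pt "-1 0.28 0 0 0 0 -0.2"

```text
time_s: 21.4
tool_pos: [0.4833, -0.0385, 0.1209]
tool_rot: [-3.141, 0.0, 1.491]
ft_force: [0.6, -0.1, -1.6]
width: 0.0586
grip_force: 38.2
```

jog_arm --pt "-1 0.28 0 0 0 0 -0.2" --pt "-1 0.28 0 0 0 0 -0.2" --pt "-1 0.28 0 0 0 0 -0.2" --pt "-1 0.28 0 0 0 0 -0.2" --pt "-1 0.28 0 0 0 0 -0.2"

```text
time_s: 21.9
tool_pos: [0.5079, -0.1661, 0.1208]
tool_rot: [-3.141, 0.0, 1.49]
ft_force: [0.7, 0.3, -2.1]
width: 0.0583
grip_force: 38.2
```

jog_arm --pt "-1 0.28 0 0 0 0 -0.2" --pt "-1 0.28 0 0 0 0 -0.2" --pt "-1 0.28 0 0 0 0 -0.2" --pt "-1 0.28 0 0 0 0 -0.2" --pt "-1 0.28 0 0 0 0 -0.2"

```text
time_s: 22.4
tool_pos: [0.5326, -0.2934, 0.1206]
tool_rot: [-3.14, -0.0, 1.49]
ft_force: [0.4, 0.4, -1.9]
width: 0.0586
grip_force: 38.2
```

jog_arm --pt "-1 0.28 0 0 0 0 -0.2" --pt "-0.9 0.25 0 0 0 0 -0.2" --pt "-0.6 0.18 0 0 0 0 -0.2" --pt "-0.3 0.08 0 0 0 0 -0.2" --pt "0 0 0 0 0 0 -0.2"

```text
time_s: 22.9
tool_pos: [0.5469, -0.364, 0.1209]
tool_rot: [-3.141, 0.0, 1.489]
ft_force: [-0.0, -0.8, -1.2]
width: 0.0585
grip_force: 38.2
```

```bash
python3 go.py .549 -.386 .024 1.487;  python3 - <<'E'
from plant import viewer
import cv2
a=viewer.camera("wrist");b=viewer.camera("scene")
cv2.imwrite("pics/l4.png",cv2.hconcat([cv2.resize(a,(400,300)),cv2.resize(b[130:340,30:310],(400,300))])[:,:,::-1])
E
```

```text
t 22.9 pos [ 0.5469 -0.364   0.1209] rot [-3.141  0.     1.489] w 0.0585 g 38.2
yaw 1.489 units x -0.87 y 0.15 z 3.88
yaw 1.487 units x -0.87 y 0.16 z 3.88
turn units 0.031234860317674862
```

View pics/l4.png

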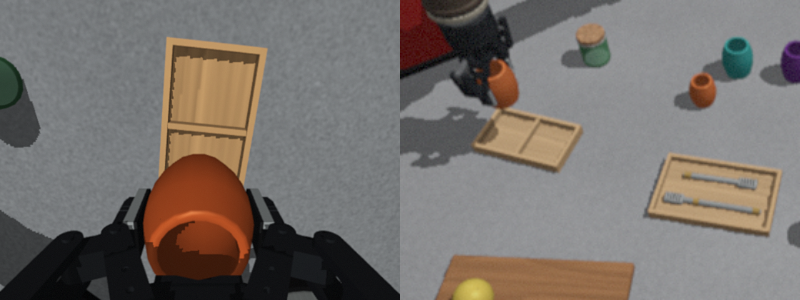

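The gourd is held upright at wrist-image (197,220), with the tray beyond it. I move the remaining 0.87 units, then lower slowly.

jog_arm --pt "-0.3 0.05 0.3 0 0 0 -0.2" --pt "-0.3 0.05 0.5 0 0 0 -0.2" --pt "-0.27 0.05 0.6 0 0 0 -0.2" --pt "0 0 0.6 0 0 0 -0.2" --pt "0 0 0.5 0 0 0 -0.2"

```text
time_s: 23.5
tool_pos: [0.5487, -0.3848, 0.0565]
tool_rot: [-3.14, -0.001, 1.49]
ft_force: [0.2, 0.2, -1.7]
width: 0.0582
grip_force: 38.2
```

jog_arm --pt "0 0 0.4 0 0 0 -0.2" --pt "0 0 0.3 0 0 0 -0.2" --pt "0 0 0.3 0 0 0 -0.2" --pt "0 0 0.2 0 0 0 -0.2" --pt "0 0 0 0 0 0 -0.2"

```text
time_s: 24.0
tool_pos: [0.5493, -0.3848, 0.0282]
tool_rot: [-3.141, -0.0, 1.491]
ft_force: [-0.3, -0.5, -0.7]
width: 0.0586
grip_force: 38.2
```

```bash
python3 go.py .549 -.386 .0235 1.487
```

```text
t 24.0 pos [ 0.5493 -0.3848  0.0282] rot [-3.141 -0.     1.491] w 0.0586 g 38.2
yaw 1.491 units x -0.05 y -0.01 z 0.19
yaw 1.487 units x -0.05 y -0.01 z 0.19
turn units 0.04806955539897739
```

jog_arm --pt "0 0 0.1 0 0 0 -0.2" --pt "0 0 0.07 0 0 0 -0.2" --pt "0 0 0 0 0 0 -0.2" --pt "0 0 0 0 0 0 0.5" --pt "0 0 0 0 0 0 0.6"

```text
time_s: 24.5
tool_pos: [0.5497, -0.3853, 0.025]
tool_rot: [3.141, 0.0, 1.491]
ft_force: [0.3, 0.1, -0.9]
width: 0.0685
grip_force: 0.0
```

jog_arm --pt "0 0 0 0 0 0 0.8" --pt "0 0 0 0 0 0 0.9" --pt "0 0 -0.3 0 0 0 0.9" --pt "0 0 -0.6 0 0 0 0.9" --pt "0 0 -0.8 0 0 0 0.9"

```text
time_s: 25.0
tool_pos: [0.5491, -0.3849, 0.0679]
tool_rot: [-3.141, -0.0, 1.491]
ft_force: [-0.0, -0.2, 0.2]
width: 0.0811
grip_force: 0.0
```

jog_arm --pt "0 0 -0.8 0 0 0 0.9" --pt "0 0 -0.9 0 0 0 1" --pt "0 0 -0.7 0 0 0 1" --pt "0 0 -0.3 0 0 0 1" --pt "0 0 0 0 0 0 1"

```text
time_s: 25.5
tool_pos: [0.5501, -0.3856, 0.1365]
tool_rot: [3.139, 0.001, 1.491]
ft_force: [0.6, 0.3, -0.4]
width: 0.0853
grip_force: 0.0
```

```bash
python3 go.py .433 -.055 .013 1.487
```

```text
t 25.5 pos [ 0.5501 -0.3856  0.1365] rot [3.139e+00 1.000e-03 1.491e+00] w 0.0853 g 0.0
yaw 1.491 units x 12.81 y -5.73 z 4.94
yaw 1.487 units x 12.79 y -5.78 z 4.94
turn units 0.04593766137085953
```

jog_arm --pt "0.85 -0.38 0 0 0 0 1" --pt "0.85 -0.38 0 0 0 0 1" --pt "0.85 -0.38 0 0 0 0 1" --pt "0.85 -0.38 0 0 0 0 1" --pt "0.85 -0.38 0 0 0 0 1"

```text
time_s: 26.0
tool_pos: [0.5097, -0.2741, 0.1337]
tool_rot: [-3.14, -0.001, 1.491]
ft_force: [0.9, 0.7, 0.0]
width: 0.0855
grip_force: 0.0
```

jog_arm --pt "0.85 -0.38 0 0 0 0 1" --pt "0.85 -0.38 0 0 0 0 1" --pt "0.85 -0.38 0 0 0 0 1" --pt "0.85 -0.38 0 0 0 0 1" --pt "0.85 -0.38 0 0 0 0 1"

```text
time_s: 26.5
tool_pos: [0.4708, -0.1646, 0.1339]
tool_rot: [-3.14, -0.0, 1.491]
ft_force: [0.2, 0.4, -0.4]
width: 0.0855
grip_force: 0.0
```

jog_arm --pt "0.85 -0.38 0 0 0 0 1" --pt "0.85 -0.38 0 0 0 0 1" --pt "0.85 -0.38 0 0 0 0 1" --pt "0.85 -0.38 0 0 0 0 1" --pt "0.85 -0.38 0 0 0 0 1"

```text
time_s: 27.0
tool_pos: [0.4319, -0.055, 0.134]
tool_rot: [-3.14, 0.0, 1.491]
ft_force: [0.2, 0.4, 0.2]
width: 0.0854
grip_force: 0.0
```

jog_arm --pt "0 0 0 0 0 0 1" --pt "0 0 0 0 0 0 1" --pt "0 0 0 0 0 0 1" --pt "0 0 0 0 0 0 1" --pt "0 0 0 0 0 0 1"

```text
time_s: 27.5
tool_pos: [0.433, -0.0567, 0.1345]
tool_rot: [3.142, 0.0, 1.489]
ft_force: [0.3, -0.7, 0.7]
width: 0.0855
grip_force: 0.0
```

```bash
python3 go.py .433 -.055 .015 1.487;  python3 - <<'E'
from plant import viewer
import cv2
a=viewer.camera("wrist");b=viewer.camera("top")
cv2.imwrite("pics/l5.png",cv2.hconcat([cv2.resize(a,(400,300)),cv2.resize(b[80:290,240:520],(400,300))])[:,:,::-1])
E
```

```text
t 27.5 pos [ 0.433  -0.0567  0.1345] rot [3.142 0.    1.489] w 0.0855 g 0.0
yaw 1.489 units x 0.07 y -0.01 z 4.78
yaw 1.487 units x 0.07 y -0.01 z 4.78
turn units 0.030401414449937603
```

View pics/l5.png

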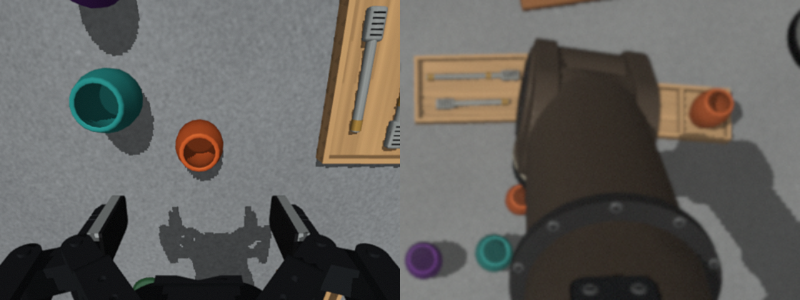

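In the top view (right half) the large gourd stands in its bay at (713,107). In the wrist view the small gourd is at (199,145), centred, with turquoise clear at (105,100). I descend.

jog_arm --pt "0.07 0 0.7 0 0 0 1" --pt "0 0 0.7 0 0 0 1" --pt "0 0 0.7 0 0 0 1" --pt "0 0 0.6 0 0 0 1" --pt "0 0 0.5 0 0 0 1"

```text
time_s: 28.1
tool_pos: [0.4329, -0.0544, 0.0537]
tool_rot: [-3.141, 0.0, 1.49]
ft_force: [0.6, 0.4, -0.6]
width: 0.0852
grip_force: 0.0
```

jog_arm --pt "0 0 0.5 0 0 0 1" --pt "0 0 0.5 0 0 0 1" --pt "0 0 0.4 0 0 0 1" --pt "0 0 0.18 0 0 0 1" --pt "0 0 0 0 0 0 1"

```text
time_s: 28.6
tool_pos: [0.4328, -0.0543, 0.0147]
tool_rot: [-3.141, 0.0, 1.49]
ft_force: [1.1, -0.6, 0.5]
width: 0.0855
grip_force: 0.0
```

jog_arm --pt "0 0 0 0 0 0 0.5" --pt "0 0 0 0 0 0 0.3" --pt "0 0 0 0 0 0 0" --pt "0 0 0 0 0 0 -0.2" --pt "0 0 0 0 0 0 -0.3"

```text
time_s: 29.1
tool_pos: [0.4335, -0.0542, 0.0158]
tool_rot: [3.14, -0.001, 1.491]
ft_force: [-1.6, 0.2, 10.7]
width: 0.049
grip_force: 34.3
```

jog_arm --pt "0 0 0 0 0 0 -0.3" --pt "0 0 -0.3 0 0 0 -0.3" --pt "0 0 -0.7 0 0 0 -0.3" --pt "0 0 -1 0 0 0 -0.3" --pt "0 0 -0.9 0 0 0 -0.3"

```text
time_s: 29.6
tool_pos: [0.4328, -0.0543, 0.0888]
tool_rot: [-3.141, 0.0, 1.49]
ft_force: [0.3, 0.3, -1.7]
width: 0.0486
grip_force: 36.4
```

```bash
python3 go.py .5638 -.3082 .0225 1.487
```

```text
t 29.6 pos [ 0.4328 -0.0543  0.0888] rot [-3.141  0.     1.49 ] w 0.0486 g 36.4
yaw 1.490 units x -9.70 y 6.04 z 2.65
yaw 1.487 units x -9.68 y 6.07 z 2.65
turn units 0.04366858715353916
```

jog_arm --pt "-0.4 0.25 -0.5 0 0 0 -0.3" --pt "-0.8 0.5 -0.2 0 0 0 -0.3" --pt "-0.9 0.56 0 0 0 0 -0.3" --pt "-0.9 0.56 0 0 0 0 -0.3" --pt "-0.9 0.56 0 0 0 0 -0.3"

```text
time_s: 30.1
tool_pos: [0.4861, -0.157, 0.1057]
tool_rot: [3.141, -0.0, 1.491]
ft_force: [-0.3, 0.6, -0.7]
width: 0.0484
grip_force: 36.5
```

jog_arm --pt "-0.9 0.56 0 0 0 0 -0.3" --pt "-0.9 0.56 0 0 0 0 -0.3" --pt "-0.9 0.56 0 0 0 0 -0.3" --pt "-0.9 0.56 0 0 0 0 -0.3" --pt "-0.9 0.56 0 0 0 0 -0.3"

```text
time_s: 30.6
tool_pos: [0.5468, -0.2748, 0.1055]
tool_rot: [-3.141, 0.0, 1.491]
ft_force: [-0.0, 0.2, -0.7]
width: 0.0486
grip_force: 36.5
```

jog_arm --pt "-0.8 0.5 0 0 0 0 -0.3" --pt "-0.5 0.31 0 0 0 0 -0.3" --pt "0 0 0 0 0 0 -0.3" --pt "0 0 0 0 0 0 -0.3" --pt "0 0 0 0 0 0 -0.3"

```text
time_s: 31.1
tool_pos: [0.5638, -0.3068, 0.1051]
tool_rot: [-3.141, -0.001, 1.491]
ft_force: [0.5, -0.6, -0.6]
width: 0.0487
grip_force: 36.5
```

```bash
python3 go.py .5638 -.3082 .0225 1.487
```

```text
t 31.1 pos [ 0.5638 -0.3068  0.1051] rot [-3.141e+00 -1.000e-03  1.491e+00] w 0.0487 g 36.5
yaw 1.491 units x -0.06 y 0.00 z 3.30
yaw 1.487 units x -0.06 y 0.00 z 3.30
turn units 0.05556672081452607
```

jog_arm --pt "-0.05 0 0.4 0 0 0 -0.3" --pt "0 0 0.6 0 0 0 -0.3" --pt "0 0 0.6 0 0 0 -0.3" --pt "0 0 0.5 0 0 0 -0.3" --pt "0 0 0.4 0 0 0 -0.3"

```text
time_s: 31.6
tool_pos: [0.5634, -0.3088, 0.0406]
tool_rot: [-3.14, -0.001, 1.491]
ft_force: [-0.2, 0.3, 0.4]
width: 0.049
grip_force: 36.5
```

jog_arm --pt "0 0 0.3 0 0 0 -0.3" --pt "0 0 0.2 0 0 0 -0.3" --pt "0 0 0.1 0 0 0 -0.3" --pt "0 0 0.1 0 0 0 -0.3" --pt "0 0 0.06 0 0 0 -0.3"

```text
time_s: 32.1
tool_pos: [0.5643, -0.3094, 0.0237]
tool_rot: [3.141, 0.0, 1.491]
ft_force: [-0.4, 0.0, -0.9]
width: 0.0489
grip_force: 36.5
```

jog_arm --pt "0 0 0 0 0 0 -0.3" --pt "0 0 0 0 0 0 -0.3" --pt "0 0 0 0 0 0 0.3" --pt "0 0 0 0 0 0 0.5" --pt "0 0 0 0 0 0 0.6"

```text
time_s: 32.6
tool_pos: [0.5642, -0.3093, 0.0237]
tool_rot: [3.141, 0.0, 1.491]
ft_force: [-1.0, 0.1, 0.3]
width: 0.0681
grip_force: 0.0
```

jog_arm --pt "0 0 -0.3 0 0 0 0.6" --pt "0 0 -0.6 0 0 0 0.6" --pt "0 0 -0.8 0 0 0 0.6" --pt "0 0 -0.9 0 0 0 1" --pt "0 0 -0.9 0 0 0 1"

```text
time_s: 33.1
tool_pos: [0.5642, -0.3095, 0.1133]
tool_rot: [3.141, 0.0, 1.49]
ft_force: [0.2, -0.5, -0.0]
width: 0.0853
grip_force: 0.0
```

jog_arm --pt "0 0 -0.7 0 0 0 1" --pt "0 0 -0.5 0 0 0 1" --pt "0 0 0 0 0 0 1" --pt "0 0 0 0 0 0 1" --pt "0 0 0 0 0 0 1"

```text
time_s: 33.6
tool_pos: [0.5636, -0.3088, 0.1401]
tool_rot: [-3.14, -0.001, 1.491]
ft_force: [-0.3, -0.7, 0.4]
width: 0.0853
grip_force: 0.0
```

```bash
python3 go.py .3434 -.2828 .02 1.487
```

```text
t 33.6 pos [ 0.5636 -0.3088  0.1401] rot [-3.140e+00 -1.000e-03  1.491e+00] w 0.0853 g 0.0
yaw 1.491 units x 0.33 y -8.86 z 4.80
yaw 1.487 units x 0.30 y -8.86 z 4.80
turn units 0.04721382421192244
```

jog_arm --pt "0.03 -0.88 0 0 0 0 1" --pt "0.03 -0.88 0 0 0 0 1" --pt "0.03 -0.88 0 0 0 0 1" --pt "0.03 -0.88 0 0 0 0 1" --pt "0.03 -0.88 0 0 0 0 1"

```text
time_s: 34.1
tool_pos: [0.4533, -0.2963, 0.1401]
tool_rot: [-3.14, -0.0, 1.491]
ft_force: [0.7, 0.0, -0.1]
width: 0.0855
grip_force: 0.0
```

jog_arm --pt "0.03 -0.88 0 0 0 0 1" --pt "0.03 -0.88 0 0 0 0 1" --pt "0.03 -0.88 0 0 0 0 1" --pt "0.03 -0.88 0 0 0 0 1" --pt "0.03 -0.88 0 0 0 0 1"

```text
time_s: 34.6
tool_pos: [0.344, -0.2837, 0.1404]
tool_rot: [-3.14, -0.0, 1.491]
ft_force: [-1.0, -0.0, 0.4]
width: 0.0852
grip_force: 0.0
```

jog_arm --pt "0 0 0 0 0 0 1" --pt "0 0 0 0 0 0 1" --pt "0 0 0 0 0 0 1" --pt "0 0 0 0 0 0 1" --pt "0 0 0 0 0 0 1"

```text
time_s: 35.1
tool_pos: [0.3459, -0.2842, 0.1409]
tool_rot: [-3.141, 0.0, 1.491]
ft_force: [-0.1, -0.4, -0.2]
width: 0.0858
grip_force: 0.0
```

```bash
python3 go.py .3434 -.2828 .02 1.487;  python3 - <<'E'
from plant import viewer
import cv2
a=viewer.camera("wrist");b=viewer.camera("scene")
cv2.imwrite("pics/l6.png",cv2.hconcat([cv2.resize(a,(400,300)),cv2.resize(b[100:310,30:310],(400,300))])[:,:,::-1])
E
```

```text
t 35.1 pos [ 0.3459 -0.2842  0.1409] rot [-3.141  0.     1.491] w 0.0858 g 0.0
yaw 1.491 units x 0.05 y -0.10 z 4.84
yaw 1.487 units x 0.05 y -0.10 z 4.84
turn units 0.05351479644015722
```

View pics/l6.png

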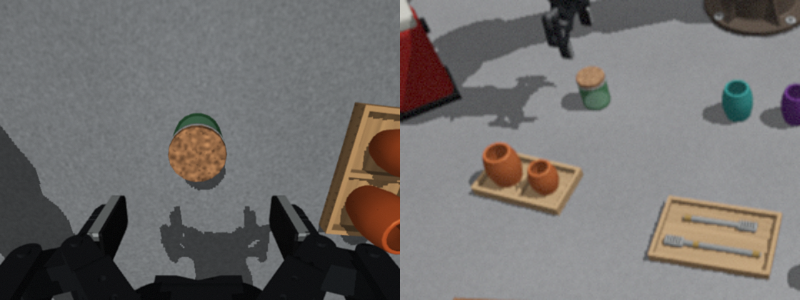

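Both gourds stand in their bays, at (502,165) and (543,177) in the right half. The canister lid is centred at (197,152) in the wrist view. I descend and grip.

jog_arm --pt "0.05 -0.1 0.7 0 0 0 1" --pt "0 0 0.7 0 0 0 1" --pt "0 0 0.7 0 0 0 1" --pt "0 0 0.6 0 0 0 1" --pt "0 0 0.5 0 0 0 1"

```text
time_s: 35.7
tool_pos: [0.343, -0.2826, 0.0602]
tool_rot: [-3.141, -0.0, 1.491]
ft_force: [-0.2, -0.1, -0.1]
width: 0.0854
grip_force: 0.0
```

jog_arm --pt "0 0 0.5 0 0 0 1" --pt "0 0 0.5 0 0 0 1" --pt "0 0 0.4 0 0 0 1" --pt "0 0 0.24 0 0 0 1" --pt "0 0 0 0 0 0 1"

```text
time_s: 36.2
tool_pos: [0.3427, -0.2825, 0.0195]
tool_rot: [-3.141, -0.001, 1.491]
ft_force: [0.4, -0.3, -0.6]
width: 0.0856
grip_force: 0.0
```

jog_arm --pt "0 0 0 0 0 0 0.5" --pt "0 0 0 0 0 0 0.3" --pt "0 0 0 0 0 0 0.1" --pt "0 0 0 0 0 0 -0.1" --pt "0 0 0 0 0 0 -0.2" --force 40

```text
time_s: 36.7
tool_pos: [0.3435, -0.283, 0.0207]
tool_rot: [3.14, 0.0, 1.491]
ft_force: [-0.6, 1.0, 5.2]
width: 0.0533
grip_force: 41.1
```

jog_arm --pt "0 0 0 0 0 0 -0.2" --pt "0 0 -0.3 0 0 0 -0.2" --pt "0 0 -0.7 0 0 0 -0.2" --pt "0 0 -1 0 0 0 -0.2" --pt "0 0 -1 0 0 0 -0.2"

```text
time_s: 37.2
tool_pos: [0.3424, -0.2825, 0.0961]
tool_rot: [-3.141, -0.0, 1.49]
ft_force: [0.4, 0.8, -1.7]
width: 0.0533
grip_force: 42.7
```

```bash
python3 go.py .533 .3468 .027 1.487
```

```text
t 37.2 pos [ 0.3424 -0.2825  0.0961] rot [-3.141 -0.     1.49 ] w 0.0533 g 42.7
yaw 1.490 units x 25.70 y 5.58 z 2.77
yaw 1.487 units x 25.72 y 5.49 z 2.77
turn units 0.04140266770912282
```

jog_arm --pt "0.2 0.04 -1 0 0 0 -0.2" --pt "0.4 0.09 -0.9 0 0 0 -0.2" --pt "0.6 0.13 -0.5 0 0 0 -0.2" --pt "0.8 0.17 -0.3 0 0 0 -0.2" --pt "0.9 0.2 0 0 0 0 -0.2"

```text
time_s: 37.7
tool_pos: [0.3648, -0.2116, 0.164]
tool_rot: [3.139, 0.0, 1.49]
ft_force: [0.8, 0.1, -1.5]
width: 0.0536
grip_force: 42.7
```

jog_arm --pt "0.9 0.2 0 0 0 0 -0.2" --pt "0.9 0.2 0 0 0 0 -0.2" --pt "0.9 0.2 0 0 0 0 -0.2" --pt "0.9 0.2 0 0 0 0 -0.2" --pt "0.9 0.2 0 0 0 0 -0.2"

```text
time_s: 38.2
tool_pos: [0.3981, -0.1007, 0.163]
tool_rot: [-3.142, -0.0, 1.49]
ft_force: [0.8, 0.2, -2.5]
width: 0.0533
grip_force: 42.7
```

jog_arm --pt "0.9 0.2 0 0 0 0 -0.2" --pt "0.9 0.2 0 0 0 0 -0.2" --pt "0.9 0.2 0 0 0 0 -0.2" --pt "0.9 0.2 0 0 0 0 -0.2" --pt "0.9 0.2 0 0 0 0 -0.2"

```text
time_s: 38.7
tool_pos: [0.4321, 0.0093, 0.163]
tool_rot: [-3.142, 0.0, 1.49]
ft_force: [0.2, -0.7, -2.2]
width: 0.053
grip_force: 42.7
```

jog_arm --pt "0.9 0.2 0 0 0 0 -0.2" --pt "0.9 0.2 0 0 0 0 -0.2" --pt "0.9 0.2 0 0 0 0 -0.2" --pt "0.9 0.2 0 0 0 0 -0.2" --pt "0.9 0.2 0 0 0 0 -0.2"

```text
time_s: 39.2
tool_pos: [0.466, 0.1194, 0.163]
tool_rot: [-3.141, 0.0, 1.49]
ft_force: [-0.2, -0.4, -2.6]
width: 0.0532
grip_force: 42.7
```

jog_arm --pt "0.9 0.2 0 0 0 0 -0.2" --pt "0.9 0.2 0 0 0 0 -0.2" --pt "0.9 0.2 0 0 0 0 -0.2" --pt "0.9 0.2 0 0 0 0 -0.2" --pt "0.9 0.2 0 0 0 0 -0.2"

```text
time_s: 39.7
tool_pos: [0.5, 0.2294, 0.163]
tool_rot: [-3.141, 0.001, 1.491]
ft_force: [0.3, -0.1, -2.1]
width: 0.0531
grip_force: 42.7
```

jog_arm --pt "0.9 0.2 0 0 0 0 -0.2" --pt "0.9 0.2 0 0 0 0 -0.2" --pt "0.7 0.15 0 0 0 0 -0.2" --pt "0.5 0.1 0 0 0 0 -0.2" --pt "0 0 0 0 0 0 -0.2"

```text
time_s: 40.2
tool_pos: [0.5221, 0.304, 0.1626]
tool_rot: [3.142, -0.0, 1.493]
ft_force: [-0.5, -0.6, -2.1]
width: 0.0527
grip_force: 42.7
```

```bash
python3 go.py .533 .3468 .027 1.487
```

```text
t 40.2 pos [0.5221 0.304  0.1626] rot [ 3.142 -0.     1.493] w 0.0527 g 42.7
yaw 1.493 units x 1.74 y 0.30 z 5.42
yaw 1.487 units x 1.74 y 0.29 z 5.42
turn units 0.07357121713630344
```

jog_arm --pt "0.5 0.08 0 0 0 0 -0.2" --pt "0.5 0.08 0.2 0 0 0 -0.2" --pt "0.5 0.08 0.5 0 0 0 -0.2" --pt "0.24 0.05 0.8 0 0 0 -0.2" --pt "0 0 0.8 0 0 0 -0.2"

```text
time_s: 40.7
tool_pos: [0.5329, 0.3471, 0.1034]
tool_rot: [-3.141, -0.001, 1.492]
ft_force: [0.2, -0.5, -2.7]
width: 0.0533
grip_force: 42.7
```

jog_arm --pt "0 0 0.8 0 0 0 -0.2" --pt "0 0 0.6 0 0 0 -0.2" --pt "0 0 0.4 0 0 0 -0.2" --pt "0 0 0.2 0 0 0 -0.2" --pt "0 0 0 0 0 0 -0.2"

```text
time_s: 41.2
tool_pos: [0.533, 0.3451, 0.0546]
tool_rot: [-3.141, 0.0, 1.491]
ft_force: [0.4, -0.0, -1.6]
width: 0.0532
grip_force: 42.7
```

```bash
python3 go.py .533 .3468 .027 1.487
```

```text
t 41.2 pos [0.533  0.3451 0.0546] rot [-3.141  0.     1.491] w 0.0532 g 42.7
yaw 1.491 units x 0.07 y -0.00 z 1.10
yaw 1.487 units x 0.07 y -0.00 z 1.10
turn units 0.04557341702877693
```

jog_arm --pt "0.06 0 0.3 0 0 0 -0.2" --pt "0 0 0.3 0 0 0 -0.2" --pt "0 0 0.2 0 0 0 -0.2" --pt "0 0 0.15 0 0 0 -0.2" --pt "0 0 0.12 0 0 0 -0.2"

```text
time_s: 41.7
tool_pos: [0.5331, 0.3465, 0.028]
tool_rot: [-3.141, 0.0, 1.491]
ft_force: [0.3, -0.1, -1.9]
width: 0.0537
grip_force: 42.7
```

jog_arm --pt "0 0 0 0 0 0 -0.2" --pt "0 0 0 0 0 0 -0.2" --pt "0 0 0 0 0 0 0.4" --pt "0 0 0 0 0 0 0.6" --pt "0 0 0 0 0 0 0.8"

```text
time_s: 42.2
tool_pos: [0.5335, 0.3468, 0.0287]
tool_rot: [3.141, -0.001, 1.491]
ft_force: [-0.0, 0.2, 0.5]
width: 0.0766
grip_force: 0.0
```

jog_arm --pt "0 0 -0.3 0 0 0 0.8" --pt "0 0 -0.6 0 0 0 0.8" --pt "0 0 -0.9 0 0 0 0.8" --pt "0 0 -1 0 0 0 1" --pt "0 0 -1 0 0 0 1"

```text
time_s: 42.7
tool_pos: [0.5334, 0.3466, 0.1257]
tool_rot: [3.141, -0.001, 1.49]
ft_force: [0.8, 0.4, 0.4]
width: 0.0856
grip_force: 0.0
```

jog_arm --pt "0.4 0 -1 0 0 0 1" --pt "0.6 0 -1 0 0 0 1" --pt "0.8 0 -1 0 0 0 1" --pt "0.8 -0.3 0 0 0 0 1" --pt "0.8 -0.3 0 0 0 0 1"

```text
time_s: 43.2
tool_pos: [0.525, 0.4337, 0.1999]
tool_rot: [3.14, -0.002, 1.49]
ft_force: [-0.5, -0.0, -1.1]
width: 0.0855
grip_force: 0.0
```

jog_arm --pt "0.8 -0.8 0 0 0 0 1" --pt "0.8 -0.8 0 0 0 0 1" --pt "0.8 -0.8 0 0 0 0 1" --pt "0 0 0 0 0 0 1" --pt "0 0 0 0 0 0 1"

```text
time_s: 43.7
tool_pos: [0.4684, 0.4979, 0.1974]
tool_rot: [-3.14, 0.001, 1.493]
ft_force: [-0.0, 0.4, -1.2]
width: 0.0852
grip_force: 0.0
```

Run:
```python
from fit import *
ims={}
for c in("top","scene"):
    ims[c]=viewer.camera(c); cv2.imwrite(f"pics/{c}9.png",ims[c][:,:,::-1])
for n,p in dict(large_gourd=(.549,-.386,0),small_gourd=(.5638,-.308,0),canister=(.533,.347,0)).items():
    print(n,*fit(n,p,ims,z=.006,sym=True))
a,b=ims["top"],ims["scene"]
cv2.imwrite("pics/end.png",cv2.hconcat([cv2.resize(a,(400,300)),cv2.resize(b[120:330,60:480],(400,300))])[:,:,::-1])
```

```text
large_gourd ([0.5503, -0.3828, 0.0004], np.float64(0.509)) ([0.5457, -0.3842, 0.0284], np.float64(0.525)) ([0.576, -0.3706, -0.3133], np.float64(0.479))
small_gourd ([0.5687, -0.3299, 0.1541], np.float64(0.68)) ([0.5526, -0.3276, 0.2634], np.float64(0.703)) ([0.5921, -0.3164, -0.2032], np.float64(0.65))
canister ([0.5349, 0.343, 0.0691], np.float64(0.448)) ([0.5182, 0.3442, 0.1641], np.float64(0.444)) ([0.554, 0.3437, -0.0426], np.float64(0.386))
```

View pics/scene9.png

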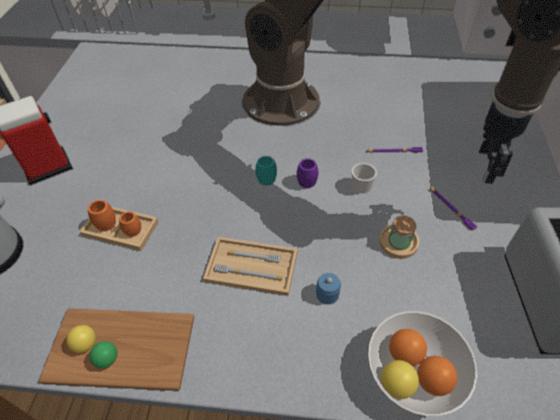

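View pics/top9.png

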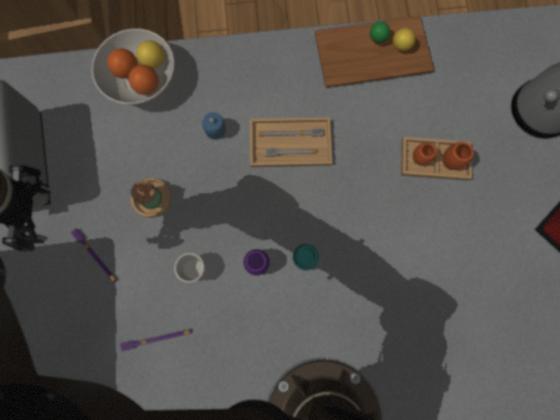

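Everything is in place:
- **Straws:** flat and centred in the long tray, at top (291,133) and (291,152).
- **Gourds:** upright in their bays, at (425,153) and (458,155).
- **Canister:** upright in the round tray at (150,197).
- **Cup and jar:** unmoved at (189,268) and (213,125).

The silhouette fits here are contaminated by the tray colour, so I rely on the pictures and the logged release poses.

```bash
python3 -c "
from plant import workorder
print(workorder.hand_in())"
```

```text
the job is handed in; nothing more can be done
None
```

The job is handed in at about 44 s of the 134 s allowed: both bombillas are in the long tray, one gourd is in each bay and the canister is in the round tray. The cup and jar look unmoved in the final pictures; no verdict was returned.

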